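# Unhang the clamp weight and balance the hold-down flap of a bamboo drilling rig

## Robot

A 7-joint arm with a two-finger parallel gripper is mounted at the origin on the work surface. World frame = base frame: x ahead of the robot, y to its left, z up, the work surface at z = 0. Lengths are in m, angles in rad, forces in N, time in s.
With the tool pointing down it reaches from about 0.425 to 0.875 m from the base axis. Payload 4.7 kg.
Tool frame: the origin (TCP) lies midway between the tips of the shut fingers; the grasp point (between the pads) lies 19 mm behind it; z points along the fingers, x is the direction in which the jaws open and shut, and the axes are right-handed (so a half turn about z gives the same grasp; the last joint's range is limited). The gripper opens to 87 mm and grips with 3 to 60 N. Pads are 19 mm wide; open, the fingers measure 117 mm over their backs; the gripper's body (75 mm by 190 mm) begins 51 mm behind the grasp point.
Start: joints at [-1.293, 0.321, -0.07, 1.45, 0.023, 1.371, -0.057], TCP at [0.17, 0.628, 0.223] pointing down, gripper open.
Joint ranges: [-2.86, 2.86], [-0.3, 2.09], [-1.38, 1.24], [0.06, 2.45], [-1.56, 4.7], [0.09, 2.05], [-2.69, 2.69]. Speed limits (rad/s): [2.57, 2.57, 3.14, 3.14, 3.14, 3.14, 3.14].

## Interface

Orientations are given as a rotation vector (axis times angle).
In Python, from bench import get_state, eyes, ticket gives the robot as it stands.
- The arm moves only by the tool carry_out, never from a script. Its argument "motion" is a list of rows, each a list of 2 entries, a list of its own where there are three numbers: the shift along the world's x, y, z in m, then the turn about the world's z in rad. A call has 1 to 20 rows; each row is the pose to reach, as a shift and turn from the pose commanded when the call began; what a row does not reach only later rows make up. A row lasts 1/10 s, in which the tool goes at most 50 mm and 8.59 degrees, less where a joint would pass 70% of its speed; a pose out of reach is approached as far as the arm can. A call with a gripper value outside its range is refused whole. "grip" is the gripper command: -1 is fully open, 1 is shut, values between are in proportion, set as the call begins (left out, the last holds). The fingers move at their own pace and stop on an object; "squeeze" is the grip in N (left out, the last holds). Time passes only in rows, so rows that repeat a pose let the fingers close. It gives the time, the measured TCP pose, the force and the opening at its end, in the units of the state.
- get_state(): the state, without advancing time (a new reading comes with each control period).
- eyes.get_image(name): name is "scene" or "top" or "wrist"; returns a dict with "pixels" (400x640x3 uint8, blue, green, red), "mtx" (3x3 intrinsics, pixels), "extrinsics" (4x4, takes a point from camera to world coordinates). Camera axes: x right, y down, z forward; pixel columns grow to the right and rows downward; lengths in m; the calibration is good to about 2 mm. The wrist camera is an equidistant fisheye: a pixel r from the principal point sees the ray r / f radians off the axis. A picture is of the moment at which its call begins. There is no depth.
- ticket.close_job(): hands the job in, once; it reports no verdict.
The state is a dict: "time": time; "joint_positions": joint angles; "qd": joint speeds; "joint_torque": joint torques, N m; "position": TCP position; "tool_rot": TCP orientation; "ft_force": force on the tool from outside, world axes, zero at the start; "torque": the same for the moment, N m; "grip_width": opening from 0.0 (shut) to 1.0 (fully open).
Only numpy, scipy, OpenCV 4.12 (cv2) and the standard library are available. Lean on these libraries where they do the work, as an engineer would, in place of code of your own. Each camera call takes 0.05 s, during which the arm holds its last target. There are 200 camera calls.

## Task

Lift the steel weight that hangs by its loop on the tongue of the drilling rig's wooden flap over the small pin, off the tongue's end, and set it down gently, upright, in the shallow wooden tray. Only then swing the flap up to its balance point, where it stands plumb upright, without letting it fall over the back, and finish still holding its tongue between the fingers so that it stays there. Leave the bamboo tube in its cradles and the drill, the standing bamboo and the brush pot where they are.

Things in the scene. Friction and masses are not known exactly. Their poses are not given: they have to be found in the camera images.
- rig: fixed wooden drilling rig. Origin on the table under the middle of the bamboo tube. x axis: along the tube, parallel to the flap's hinge; y: from the hinge towards the flap's free end (the tongue); z up. Two cradles (34 mm wide, at x = +/-85 mm, y from -90 to +65 mm, 55 mm high) carry the tube; a hinge post 100 mm wide stands at y = -60 mm.
- hinge (a point): middle of the flap's hinge axis (at the flap's mid-thickness), fixed to the rig at y = -60 mm, 110.5 mm above the table; axes as the rig's, hinge axis = x. Measured from it the flap is: a board 100 mm wide from 12 to 110 mm, then a tongue 26 mm wide to the free end at 190 mm.
- flap (a joint): angle of the 18 mm thick wooden flap, rad. 0 = closed: level on the tube, tongue along the rig's +y. Grows as the tongue swings up and over towards -y; 1.571 = plumb upright = balance point; beyond it the flap falls over the back (stop at 2.9). Hinge almost free: no spring or detent, the flap does not stay up by itself; about 0.2 kg.
- tongue_grip (a point): mid-thickness middle of the tongue, 172 mm from the hinge axis, 18 mm from the free end; moves with the flap. x along the hinge axis (across the 26 mm width: the way to pinch it), y to the free end, z out of the face that is upper when closed. On that face a retaining pin, 8 mm thick, 12 mm high, stands 10 mm nearer the free end.
- weight_mid (a point): steel weight, 92 mm tall, 0.4 kg: puck 44 mm wide, 34 mm high, under a flat-bar loop 48 mm wide outside, 36 inside (x), 10 thick (y), inside 50 mm high, top bar 8. Point: centre, 46 mm above its underside; z up. At the start the top bar lies on the tongue behind the pin: raise 12 to 32 mm, then slide to rig +y off the end. Grasp across the loop's outer width 20 to 40 mm above this point.
- tray_in (a point): centre of the inner floor, 6 mm above the table, of a fixed square shallow wooden tray, 140 mm outside, 128 mm inside, walls 6 mm thick and 22 mm high. Axes along its sides.
- tube: bamboo tube 76 mm in diameter and 250 mm long, lying loose in the rig's cradles under the flap; origin at its centre, 63 mm above the table; x along it.
- blank: bystander: bamboo tube standing upright, 72 mm in diameter, 150 mm tall; origin under its foot.
- pot: bystander: plastic pot 68 mm in diameter, 95 mm tall, with brushes up to about 200 mm high; origin under its foot.
- drill: bystander: electric drill lying on its side, about 250 x 150 mm, 56 mm high; origin under its motor housing.

How it is judged:
On the way:
1. the weight stands upright in the tray, let go, with the flap still down (horizontal distance between weight_mid and tray_in below 0.065 m and height (world z) of weight_mid below 0.058 m and angle between weight_mid's own z axis and vertical below 0.12 rad and contact force between the fingers and weight below 0.1 N and value of joint flap below 0.2 rad), for 0.2 s.
At the end, for the whole second after the job is handed in: The flap stands within 0.1 rad (6 degrees) of plumb upright and still (under 0.1 rad/s), held by the fingers (contact over 0.5 N); the weight stands upright (within 0.12 rad) on the tray's floor inside its walls, untouched; the tube lies in its cradles (moved less than 30 mm) (value of joint flap between 1.471 and 1.671 rad and velocity of joint flap between -0.1 and 0.1 rad/s and contact force between the fingers and flap above 0.5 N and horizontal distance between weight_mid and tray_in below 0.065 m and height (world z) of weight_mid below 0.058 m and angle between weight_mid's own z axis and vertical below 0.12 rad and contact force between the fingers and weight below 0.1 N and distance of tube from where it was at the start of the episode below 0.03 m); the arm keeps its last pose, push and grip.
It fails at once if the flap falls or is pushed over the back (more than 0.35 rad past upright) (value of joint flap above 1.92 rad).
It fails at once if the flap is swung up before the weight is in the tray (value of joint flap above 0.35 rad and horizontal distance between weight_mid and tray_in above 0.075 m).
It fails at once if the weight is dropped (falls more than about 25 mm unheld) (linear speed of weight above 0.7 m/s and contact force between the fingers and weight below 0.05 N).
It fails at once if the tube is knocked out of its cradles (distance of tube from where it was at the start of the episode above 0.04 m).
It fails at once if a bystander (standing bamboo, brush pot or drill) is moved more than 30 mm (distance of any of blank, pot, drill from where it was at the start of the episode above 0.03 m).
It also fails if it takes over 59 s, if anything falls off the work surface, if the arm or the gripper's body presses on something with over 40 N, if the wrist force passes 120 N, or if a joint passes its speed limit or range.

## Working session

There is one attempt and no reset: what is moved stays moved. The work goes in short steps, Python scripts to look and compute and a tool call to move; the robot and the scene stay as the last step left them, time stands still between calls to the robot, and variables do not carry over. Pictures are saved under pics/ and viewed, about 8 in all and at most 12, crops included, and the job is handed in when it is done.

Besides the shell and the picture viewer there is one more tool, called as name(argument=value, ...) on one line, values as JSON. carry_out: Moves the arm, as the interface text tells. Its arguments: {"type":"object","properties":{"motion":{"type":"array","items":{"type":"array"}},"grip":{"type":"number"},"squeeze":{"type":"number"}},"required":["motion"]}

```bash
mkdir -p pics; python3 - <<'E'
from bench import get_state, eyes
import cv2, numpy as np
s=get_state(); print({k:np.round(v,3).tolist() for k,v in s.items()})
for n in("scene","top","wrist"):
    d=eyes.get_image(n); cv2.imwrite(f"pics/{n}0.png",d["pixels"]); print(n,d["mtx"].round(1).tolist(),d["extrinsics"].round(4).tolist())
E
```

```text
{'time': 0.0, 'joint_positions': [-1.293, 0.322, -0.07, 1.452, 0.023, 1.371, -0.057], 'qd': [-0.001, -0.0, -0.003, -0.001, 0.002, 0.0, 0.001], 'joint_torque': [0.0, -49.129, -0.404, -31.253, -0.064, 0.044, 0.0], 'position': [0.169, 0.627, 0.221], 'tool_rot': [2.493, 1.909, -0.002], 'ft_force': [0.03, -0.144, -0.366], 'torque': [0.029, 0.046, -0.007], 'grip_width': 1.001}
scene [[471.8, 0.0, 325.2], [0.0, 471.8, 201.6], [0.0, 0.0, 1.0]] [[-0.6171, 0.633, -0.4675, 1.1934], [0.7869, 0.4978, -0.3647, 0.386], [0.0019, -0.5929, -0.8052, 1.0909], [0.0, 0.0, 0.0, 1.0]]
top [[384.1, 0.0, 321.9], [0.0, 384.1, 195.9], [0.0, 0.0, 1.0]] [[0.0024, -0.9956, 0.0932, 0.5277], [-0.9997, -0.0046, -0.0234, -0.0664], [0.0237, -0.0931, -0.9954, 1.0286], [0.0, 0.0, 0.0, 1.0]]
wrist [[309.7, 0.0, 320.4], [0.0, 309.7, 200.5], [0.0, 0.0, 1.0]] [[0.2608, 0.9356, 0.238, 0.1051], [0.9654, -0.2522, -0.0666, 0.6454], [-0.0023, 0.2472, -0.969, 0.3837], [0.0, 0.0, 0.0, 1.0]]
```

View pics/top0.png

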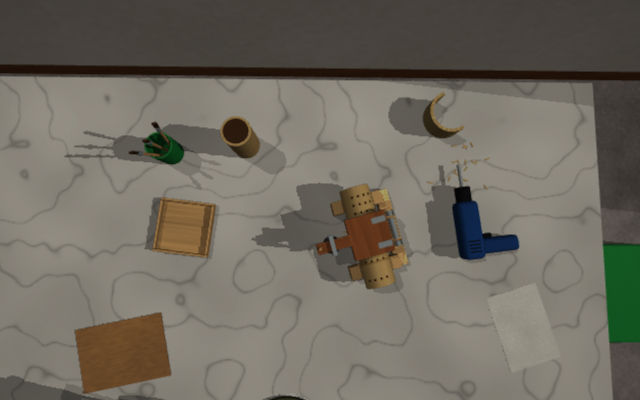

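View pics/scene0.png

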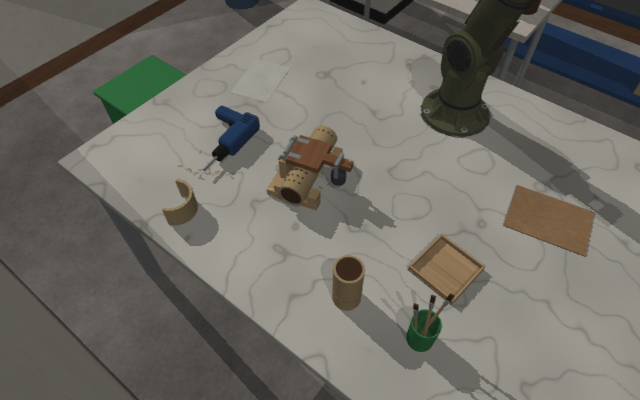

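The top view shows the tray around (185,228), the rig around (370,235) with its tongue pointing left to about (318,248), the blank at (240,137), the pot at (163,150) and the drill at (470,225). Next I'll zoom in on the rig and tray.

```bash
python3 - <<'E'
import cv2, numpy as np
t=cv2.imread("pics/top0.png"); s=cv2.imread("pics/scene0.png")
a=cv2.resize(t[175:300,300:420],(480,500),interpolation=cv2.INTER_CUBIC)
b=cv2.resize(s[120:220,260:364],(520,500),interpolation=cv2.INTER_CUBIC)[:, :320+0]
b=cv2.resize(s[125:225,270:360],None,fx=3.5,fy=5,interpolation=cv2.INTER_CUBIC)
cv2.imwrite("pics/crop1.png",np.hstack([a,b]))
E
```

```text
(no output)
```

View pics/crop1.png

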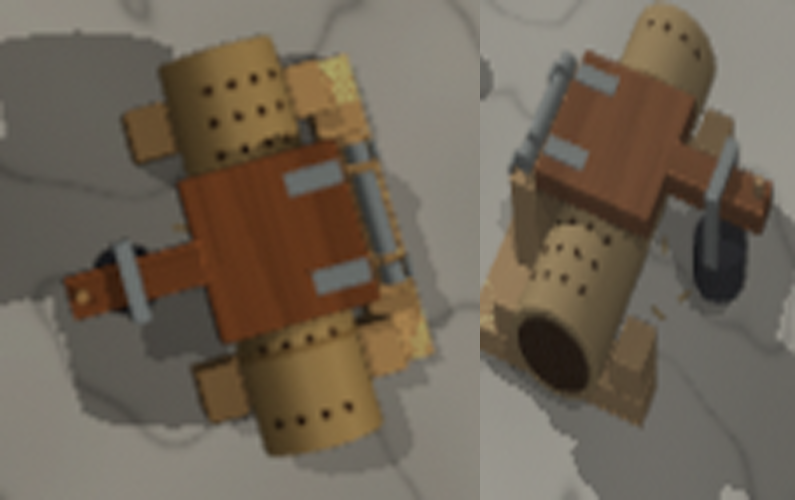

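The crop shows the tongue tip corners at crop (65,280) and (75,318), the loop bar from (122,240) to (143,320), and the board's front edge from (180,180) to (222,342). Next I'll cast rays from these.

```bash
cat > h.py <<'E'
import numpy as np, cv2
def ray(d,uv):
    n=cv2.undistortPoints(np.float64(uv).reshape(-1,1,2),d["mtx"],None).reshape(-1,2)
    E=d["extrinsics"]; return E[:3,3], np.c_[n,np.ones(len(n))]@E[:3,:3].T
def onplane(d,uv,z):
    o,r=ray(d,uv); return o+r*((z-o[2])/r[:,2])[:,None]
E
python3 - <<'E'
from bench import eyes
from h import *
d=eyes.get_image("top"); im=d["pixels"]; s=eyes.get_image("scene")
hsv=cv2.cvtColor(im,cv2.COLOR_BGR2HSV)
c=lambda p:[(300+u/4-.4,175+v/4-.4) for u,v in p]
P=onplane(d,c([(65,280),(75,318),(180,180),(222,342),(205,243),(212,275)]),.1195)
print("tip",P[:2].round(4).tolist(),np.linalg.norm(P[0]-P[1])); print("front",P[2:4].round(4).tolist(),np.linalg.norm(P[2]-P[3]),np.linalg.norm(P[:2].mean(0)-P[2:4].mean(0)))
print("root",P[4:].round(4).tolist())
L=onplane(d,c([(122,240),(143,320)]),.1275);print("loop",L.round(4).tolist(),np.linalg.norm(L[0]-L[1]))
m=((hsv[...,0]<11)&(hsv[...,1]>140)&(hsv[...,2]>50)).astype(np.uint8);m[:170]=0;m[300:]=0;m[:,:300]=0;m[:,420:]=0
ys,xs=np.nonzero(m);W=onplane(d,np.c_[xs,ys],.1195)
r=cv2.minAreaRect(np.float32(W[:,:2]));print("flap n",len(xs),r)
# board only: erode
k=cv2.morphologyEx(m,cv2.MORPH_OPEN,np.ones((15,15)));ys,xs=np.nonzero(k);r=cv2.minAreaRect(np.float32(onplane(d,np.c_[xs,ys],.1195)[:,:2]));print("board",r)
# tray
b=im[190:265,145:225].astype(int); m=((b[...,2]-b[...,0])>35).astype(np.uint8)
cs,_=cv2.findContours(m,0,2);q=max(cs,key=cv2.contourArea).reshape(-1,2)+[145,190]
for z in(0.0,.022):
  r=cv2.minAreaRect(np.float32(onplane(d,q,z)[:,:2]));print("tray",z,r)
S=s["pixels"].astype(int);m=((S[...,2]-S[...,0])>35).astype(np.uint8);M=np.zeros_like(m);M[230:305,400:492]=m[230:305,400:492]
cs,_=cv2.findContours(M,0,2);q=max(cs,key=cv2.contourArea).reshape(-1,2)
r=cv2.minAreaRect(np.float32(onplane(s,q,.022)[:,:2]));print("tray scene",r)
# blank/pot bases approx
print("blank top",onplane(d,[(236,132)],.15).round(3),"pot",onplane(d,[(168,150)],.07).round(3), "drill",onplane(d,[(468,232)],.05).round(3))
E
```

```text
tip [[0.4979, -0.0738, 0.1195], [0.4758, -0.0798, 0.1195]] 0.02287980537527575
front [[0.5568, -0.1417, 0.1195], [0.462, -0.166, 0.1195]] 0.09788594443814749 0.08026693763732218
root [[0.5197, -0.1563, 0.1195], [0.501, -0.1604, 0.1195]]
loop [[0.5214, -0.107, 0.1275], [0.4752, -0.1192, 0.1275]] 0.04784258580481649
flap n 7 ((0.5135820508003235, -0.16397100687026978), (0.046868834644556046, 0.1231992244720459), 0.07973594963550568)Traceback (most recent call last):
  File "<stdin>", line 14, in <module>
  File "h.py", line 6, in onplane
    o,r=ray(d,uv); return o+r*((z-o[2])/r[:,2])[:,None]
        ~~~^^^^^^
  File "h.py", line 3, in ray
    n=cv2.undistortPoints(np.float64(uv).reshape(-1,1,2),d["mtx"],None).reshape(-1,2)
      ~~~~~~~~~~~~~~~~~~~^^^^^^^^^^^^^^^^^^^^^^^^^^^^^^^^^^^^^^^^^^^^^^
cv2.error: OpenCV(4.12.0) /io/opencv/modules/calib3d/src/undistort.dispatch.cpp:347: error: (-215:Assertion failed) CV_IS_MAT(_src) && CV_IS_MAT(_dst) && (_src->rows == 1 || _src->cols == 1) && (_dst->rows == 1 || _dst->cols == 1) && _src->cols + _src->rows - 1 == _dst->rows + _dst->cols - 1 && (CV_MAT_TYPE(_src->type) == CV_32FC2 || CV_MAT_TYPE(_src->type) == CV_64FC2) && (CV_MAT_TYPE(_dst->type) == CV_32FC2 || CV_MAT_TYPE(_dst->type) == CV_64FC2) in function 'cvUndistortPointsInternal'
```

```bash
python3 - <<'E'
from h import *
from bench import eyes
d=eyes.get_image("top"); im=d["pixels"]; s=eyes.get_image("scene")
def tray(d,x0,x1,y0,y1,z,th):
    S=d["pixels"].astype(int);m=((S[...,2]-S[...,0])>th).astype(np.uint8);M=np.zeros_like(m);M[y0:y1,x0:x1]=m[y0:y1,x0:x1]
    cs,_=cv2.findContours(M,0,2);q=max(cs,key=cv2.contourArea).reshape(-1,2)
    h=cv2.convexHull(q.astype(np.float32)).reshape(-1,2)
    return np.round(np.r_[sum(cv2.minAreaRect(np.float32(onplane(d,h,z)[:,:2]))[:2],()),cv2.minAreaRect(np.float32(onplane(d,h,z)[:,:2]))[2]],4),q.min(0),q.max(0)
for th in(25,35,50):
  print(tray(d,145,225,190,265,.022,th),tray(s,400,492,230,305,.022,th))
print("blank top",onplane(d,[(236,132)],.15).round(3),"pot",onplane(d,[(168,150)],.07).round(3), "drill",onplane(d,[(468,232)],.05).round(3))
E
```

```text
(array([ 0.5397,  0.267 ,  0.1461,  0.1417, 82.9802]), array([152, 197], dtype=int32), array([216, 257], dtype=int32)) (array([ 0.5453,  0.2719,  0.1412,  0.1498, 83.134 ]), array([408, 234], dtype=int32), array([484, 304], dtype=int32))
(array([ 0.5396,  0.2675,  0.1446,  0.1402, 83.2428]), array([152, 197], dtype=int32), array([215, 257], dtype=int32)) (array([ 0.5446,  0.2714,  0.1395,  0.1467, 83.0403]), array([409, 234], dtype=int32), array([484, 301], dtype=int32))
(array([ 0.5398,  0.2678,  0.1427,  0.1381, 83.0051]), array([153, 198], dtype=int32), array([215, 256], dtype=int32)) (array([ 0.541 ,  0.2721,  0.1363,  0.1369, 83.3674]), array([410, 234], dtype=int32), array([484, 298], dtype=int32))
blank top [[0.758 0.113 0.15 ]] pot [[0.732 0.298 0.07 ]] drill [[ 0.528 -0.464  0.05 ]]
```

Tray centre is about (0.540, 0.270). The board front measures 98 mm and the loop 47.8 mm, both matching the given sizes. Hinge is about (0.537,-0.260), rig x is at about 0.265 rad, and the loop is at (0.498,-0.113).

carry_out(motion=[[[0, 0, 0.04], 0], [[0.02, -0.01, 0.08], 0], [[0.05, -0.04, 0.08], -0.08], [[0.08, -0.08, 0.08], -0.17], [[0.11, -0.12, 0.08], -0.26], [[0.14, -0.16, 0.08], -0.35], [[0.17, -0.2, 0.08], -0.44], [[0.2, -0.24, 0.08], -0.53], [[0.23, -0.28, 0.08], -0.62], [[0.26, -0.32, 0.08], -0.71], [[0.28, -0.36, 0.08], -0.8], [[0.29, -0.4, 0.08], -0.89], [[0.3, -0.44, 0.08], -0.98], [[0.305, -0.48, 0.08], -1.042], [[0.31, -0.52, 0.08], -1.042], [[0.315, -0.57, 0.08], -1.042], [[0.32, -0.62, 0.08], -1.042], [[0.328, -0.67, 0.08], -1.042], [[0.328, -0.71, 0.06], -1.042], [[0.328, -0.741, 0.04], -1.042]], grip=-1)

```text
time: 2.35
position: [0.4975, -0.117, 0.263]
tool_rot: [3.114, 0.41, 0.004]
ft_force: [0.5, 0.2, -0.8]
grip_width: 0.995
```

carry_out(motion=[[[0, 0, 0], 0], [[0, 0, 0], 0], [[0, 0, 0], 0]])

```text
time: 2.65
position: [0.498, -0.112, 0.2631]
tool_rot: [-3.113, -0.418, -0.002]
ft_force: [1.0, 0.9, 1.0]
grip_width: 1.0
```

```bash
python3 - <<'E'
from bench import get_state, eyes
from h import *
s=get_state(); print(s["time"],s["position"].round(4) if hasattr(s["position"],'round') else s["position"],s["tool_rot"])
d=eyes.get_image("wrist"); np.savez("w1.npz",**d); cv2.imwrite("pics/w1.png",d["pixels"]); print(d["extrinsics"].round(4).tolist())
E
```

```text
2.65 [ 0.498  -0.112   0.2631] [-3.11318339e+00 -4.18154256e-01 -1.60289562e-03]
[[0.9646, 0.2553, 0.0665, 0.4804], [0.2638, -0.9348, -0.2378, -0.0469], [0.0014, 0.2469, -0.969, 0.4252], [0.0, 0.0, 0.0, 1.0]]
```

View pics/w1.png

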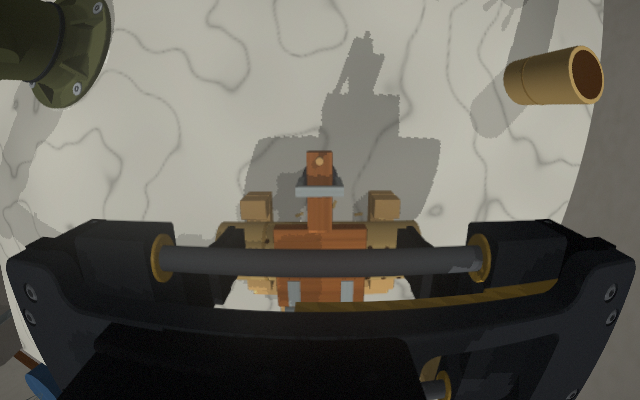

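The wrist view shows the tongue tip at (306–333,151) and the loop bar at (295–344,187–197), both square to the jaws.

```bash
cat >> h.py <<'E'
def fish(d,uv,z):
    K,E=d["mtx"],d["extrinsics"]
    n=cv2.fisheye.undistortPoints(np.float64(uv).reshape(-1,1,2),K,np.zeros(4)).reshape(-1,2)
    r=np.c_[n,np.ones(len(n))]@E[:3,:3].T; o=E[:3,3]; return o+r*((z-o[2])/r[:,2])[:,None]
E
python3 - <<'E'
from h import *
d=dict(np.load("w1.npz"))
x=np.array([np.cos(.265),np.sin(.265),0]);y=np.array([-x[1],x[0],0])
for n,uv,z in(("tip",[(306,151),(333,151)],.1195),("loop",[(295,191.5),(344,191.5)],.1275),("root",[(307,230),(333,230)],.1195),("board",[(273,230),(367,230)],.1195)):
    P=fish(d,uv,z);print(n,P.round(4).tolist(),P.mean(0).round(4),np.linalg.norm(P[0]-P[1]).round(4),"ang",np.arctan2(*(P[1]-P[0])[[1,0]]).round(3))
E
```

```text
tip [[0.4744, -0.0769, 0.1195], [0.5001, -0.0699, 0.1195]] [ 0.4873 -0.0734  0.1195] 0.0267 ang 0.267
loop [[0.4743, -0.1177, 0.1275], [0.5209, -0.1049, 0.1275]] [ 0.4976 -0.1113  0.1275] 0.0484 ang 0.267
root [[0.4963, -0.1563, 0.1195], [0.5226, -0.1492, 0.1195]] [ 0.5094 -0.1527  0.1195] 0.0272 ang 0.267
board [[0.4616, -0.166, 0.1195], [0.5574, -0.1399, 0.1195]] [ 0.5095 -0.153   0.1195] 0.0992 ang 0.267
```

carry_out(motion=[[[0, 0, -0.03], 0], [[0, 0, -0.06], 0], [[0, 0, -0.09], 0], [[0, 0, -0.115], 0], [[0, 0, -0.135], 0], [[0, 0, -0.15], 0], [[0, 0, -0.16], 0], [[0, 0, -0.167], 0], [[0, 0, -0.167], 0], [[0, 0, -0.167], 0]])

```text
time: 3.7
position: [0.4981, -0.1133, 0.0962]
tool_rot: [3.114, 0.416, 0.002]
ft_force: [0.8, 0.4, 1.0]
grip_width: 1.001
```

carry_out(motion=[[[0, 0, 0], 0], [[0, 0, 0], 0], [[0, 0, 0], 0], [[0, 0, 0], 0], [[0, 0, 0], 0], [[0, 0, 0], 0], [[0, 0, 0], 0], [[0, 0, 0], 0]], grip=1, squeeze=30)

```text
time: 4.5
position: [0.4975, -0.1135, 0.0956]
tool_rot: [3.114, 0.415, 0.0]
ft_force: [0.0, 0.6, 0.9]
grip_width: 0.547
```

carry_out(motion=[[[0, 0, 0.004], 0], [[0, 0, 0.008], 0], [[0, 0, 0.012], 0], [[0, 0, 0.017], 0], [[0, 0, 0.022], 0], [[0, 0, 0.022], 0], [[0, 0, 0.022], 0]])

```text
time: 5.2
position: [0.4976, -0.1134, 0.1178]
tool_rot: [-3.114, -0.415, -0.001]
ft_force: [0.5, -0.3, -3.7]
grip_width: 0.547
```

```bash
python3 - <<'E'
from bench import get_state, eyes
from h import *
d=eyes.get_image("scene")["pixels"];w=eyes.get_image("wrist")["pixels"]
cv2.imwrite("pics/l1.png",np.hstack([cv2.resize(d[110:210,260:360],(400,400),interpolation=cv2.INTER_CUBIC),cv2.resize(w[120:260,250:390],(400,400),interpolation=cv2.INTER_CUBIC)]))
E
```

```text
(no output)
```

View pics/l1.png

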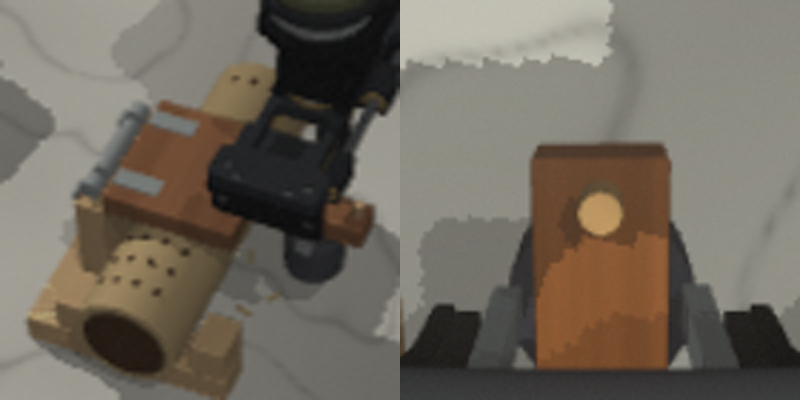

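The wrist view shows the loop bars on both sides of the tongue and the puck centred under it. The −3.7 N reading means the weight is carried. Slide off along rig +y.

carry_out(motion=[[[-0.002, 0.007, 0], 0], [[-0.004, 0.015, 0], 0], [[-0.0065, 0.024, 0], 0], [[-0.009, 0.033, 0], 0], [[-0.0115, 0.042, 0], 0], [[-0.014, 0.051, 0], 0], [[-0.0165, 0.06, 0], 0], [[-0.019, 0.069, 0], 0], [[-0.0215, 0.078, 0], 0], [[-0.024, 0.087, 0], 0], [[-0.0265, 0.096, 0], 0], [[-0.0265, 0.096, 0], 0]])

```text
time: 6.5
position: [0.4706, -0.0157, 0.1175]
tool_rot: [-3.113, -0.419, 0.0]
ft_force: [0.8, 0.0, -3.2]
grip_width: 0.548
```

carry_out(motion=[[[0, 0.005, 0.012], 0], [[0.003, 0.015, 0.028], 0], [[0.009, 0.035, 0.035], 0], [[0.016, 0.065, 0.035], 0], [[0.024, 0.1, 0.035], 0], [[0.033, 0.135, 0.035], 0], [[0.042, 0.17, 0.035], 0], [[0.051, 0.205, 0.035], 0], [[0.058, 0.235, 0.035], 0], [[0.063, 0.26, 0.035], 0], [[0.067, 0.276, 0.035], 0], [[0.069, 0.284, 0.03], 0], [[0.069, 0.286, 0.015], 0], [[0.069, 0.286, 0], 0], [[0.069, 0.286, -0.015], 0], [[0.069, 0.286, -0.028], 0], [[0.069, 0.286, -0.036], 0], [[0.069, 0.286, -0.041], 0], [[0.069, 0.286, -0.041], 0], [[0.069, 0.286, -0.041], 0]])

```text
time: 8.5
position: [0.5404, 0.2687, 0.0771]
tool_rot: [-3.114, -0.415, -0.002]
ft_force: [-0.1, 0.1, -2.7]
grip_width: 0.546
```

```bash
python3 - <<'E'
from bench import get_state, eyes
from h import *
s=get_state();print(s["position"],s["ft_force"])
d=eyes.get_image("scene")["pixels"];w=eyes.get_image("wrist")["pixels"]
cv2.imwrite("pics/p1.png",np.hstack([cv2.resize(d[190:310,390:510],(400,400),interpolation=cv2.INTER_CUBIC),cv2.resize(w[60:260,220:420],(400,400),interpolation=cv2.INTER_CUBIC)]))
E
```

```text
[0.54043371 0.26868763 0.07707397] [-0.11503969  0.05978256 -2.7173825 ]
```

View pics/p1.png

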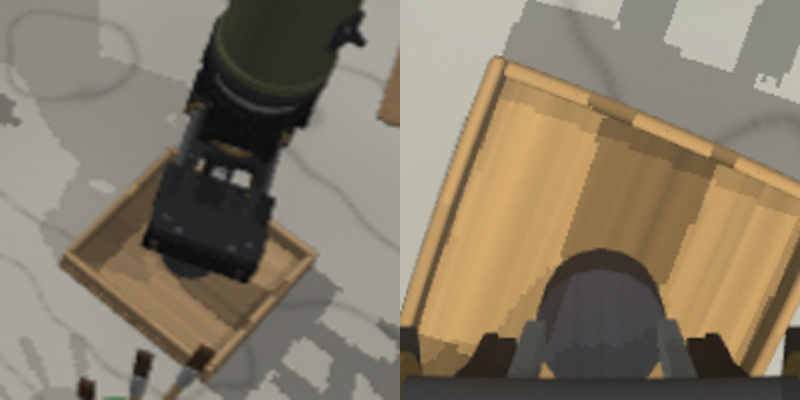

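The weight hangs upright inside the tray, about 11 mm above the floor. Next I'll lower slowly to contact.

carry_out(motion=[[[0, 0, -0.003], 0], [[0, 0, -0.006], 0], [[0, 0, -0.008], 0], [[0, 0, -0.0095], 0], [[0, 0, -0.0105], 0], [[0, 0, -0.011], 0], [[0, 0, -0.011], 0]])

```text
time: 9.3
position: [0.5399, 0.2685, 0.0662]
tool_rot: [-3.114, -0.415, 0.001]
ft_force: [-3.5, -1.2, 2.9]
grip_width: 0.549
```

carry_out(motion=[[[0, 0, 0], 0], [[0, 0, 0], 0], [[0, 0, 0], 0], [[0, 0, 0], 0]], grip=-0.3)

```text
time: 9.7
position: [0.5403, 0.2687, 0.0657]
tool_rot: [-3.114, -0.415, -0.001]
ft_force: [-0.2, -0.4, 0.0]
grip_width: 0.645
```

carry_out(motion=[[[0, 0, 0], 0], [[0, 0, 0], 0], [[0, 0, 0], 0], [[0, 0, 0], 0], [[0, 0, 0.01], 0], [[0, 0, 0.03], 0], [[0, 0, 0.06], 0], [[0, 0, 0.1], 0], [[0, 0, 0.14], 0], [[0, 0, 0.16], 0], [[0, 0, 0.16], 0]], grip=-1)

```text
time: 10.8
position: [0.5422, 0.2693, 0.2305]
tool_rot: [-3.111, -0.414, -0.012]
ft_force: [-0.1, 0.3, 0.8]
grip_width: 1.003
```

```bash
python3 - <<'E'
from bench import get_state, eyes
from h import *
s=get_state();print(s["position"],s["ft_force"],s["time"])
d=eyes.get_image("top")["pixels"];dd=eyes.get_image("wrist");w=dd["pixels"];np.savez("w2.npz",**dd)
cv2.imwrite("pics/p2.png",np.hstack([cv2.resize(d[180:280,130:230],(400,400),interpolation=cv2.INTER_CUBIC),cv2.resize(w[40:240,220:420],(400,400),interpolation=cv2.INTER_CUBIC)]))
E
```

```text
[0.54216127 0.26934552 0.23054576] [-0.08511914  0.25150117  0.79544684] 10.8
```

View pics/p2.png

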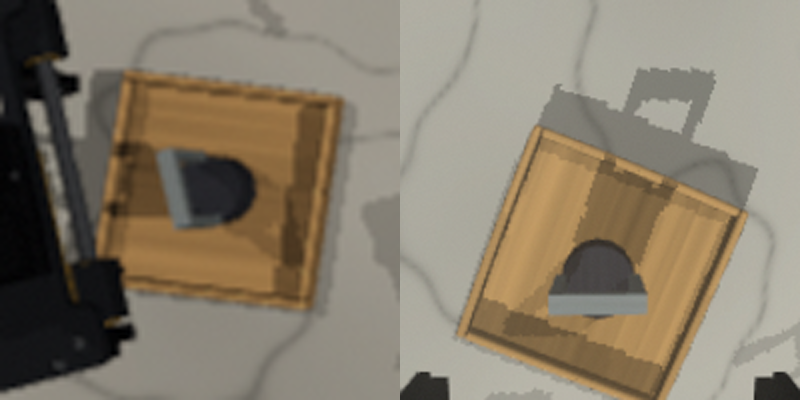

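The weight is upright near the tray centre and let go, and its upright loop shadow agrees. Now to the tongue grip point at about (0.4926,-0.0927).

carry_out(motion=[[[-0.001, -0.02, 0], 0], [[-0.006, -0.06, 0], 0], [[-0.012, -0.1, 0], 0], [[-0.018, -0.14, 0], 0], [[-0.024, -0.18, 0], 0], [[-0.029, -0.22, 0], 0], [[-0.035, -0.26, 0], 0], [[-0.04, -0.3, 0], 0], [[-0.045, -0.335, 0], 0], [[-0.048, -0.355, 0], 0], [[-0.048, -0.363, -0.01], 0], [[-0.048, -0.363, -0.03], 0], [[-0.048, -0.363, -0.06], 0], [[-0.048, -0.363, -0.085], 0], [[-0.048, -0.363, -0.105], 0], [[-0.048, -0.363, -0.12], 0], [[-0.048, -0.363, -0.13], 0], [[-0.048, -0.363, -0.135], 0], [[-0.048, -0.363, -0.135], 0], [[-0.048, -0.363, -0.135], 0]])

```text
time: 12.9
position: [0.4923, -0.0945, 0.0909]
tool_rot: [3.114, 0.415, 0.001]
ft_force: [-1.1, -0.6, -0.6]
grip_width: 0.996
```

```bash
python3 - <<'E'
from bench import get_state, eyes
from h import *
s=get_state();print(s["position"],s["ft_force"],s["time"])
dd=eyes.get_image("wrist");w=dd["pixels"]
cv2.imwrite("pics/g1.png",cv2.resize(w[80:280,200:440],(720,600),interpolation=cv2.INTER_CUBIC))
E
```

```text
[ 0.49233634 -0.09446693  0.09094615] [-1.08273373 -0.6374964  -0.62002166] 12.9
```

View pics/g1.png

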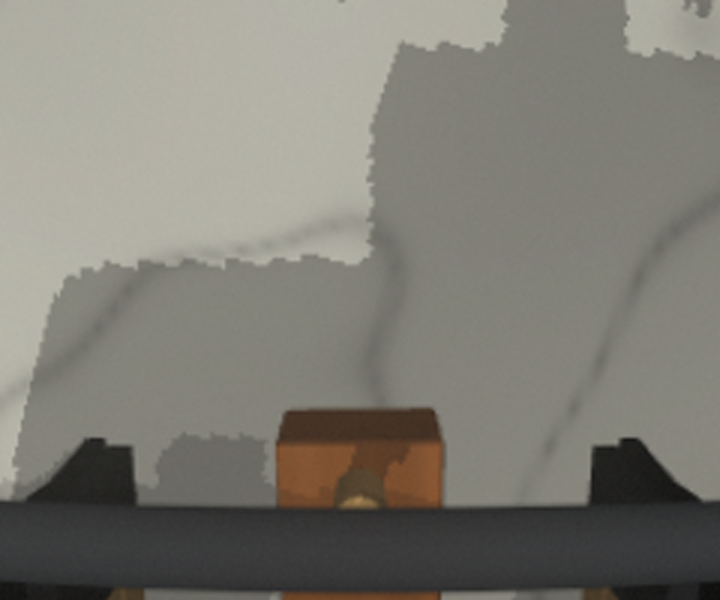

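The tongue (x 276–444 in the crop) is centred between the fingers (135–592). Closing.

carry_out(motion=[[[0, 0, 0], 0], [[0, 0, 0], 0], [[0, 0, 0], 0], [[0, 0, 0], 0], [[0, 0, 0], 0], [[0, 0, 0], 0], [[0, 0, 0], 0], [[0, 0, 0], 0], [[0, 0, 0], 0], [[0, 0, 0], 0]], grip=1, squeeze=15)

```text
time: 13.95
position: [0.4921, -0.0944, 0.0906]
tool_rot: [3.114, 0.416, 0.0]
ft_force: [0.9, -0.6, -0.7]
grip_width: 0.295
```

```bash
python3 - <<'E'
import numpy as np
from bench import get_state
s=get_state();print(s["position"],s["ft_force"],s["grip_width"])
r=.171
for a in (0.03,.08,.14,.2,.27,.34,.41,.48,.55,.62,.69,.76,.83,.9,.97,1.04,1.11,1.18,1.25,1.32,1.39,1.45,1.5,1.54,1.571):
    print(a,np.round([-r*(1-np.cos(a))*-.264,-r*(1-np.cos(a))*.964,r*np.sin(a)],4).tolist())
E
```

```text
[ 0.49214905 -0.09443594  0.09057834] [ 0.93907653 -0.59832983 -0.70423397] 0.29475437633667084
0.03 [0.0, -0.0001, 0.0051]
0.08 [0.0001, -0.0005, 0.0137]
0.14 [0.0004, -0.0016, 0.0239]
0.2 [0.0009, -0.0033, 0.034]
0.27 [0.0016, -0.006, 0.0456]
0.34 [0.0026, -0.0094, 0.057]
0.41 [0.0037, -0.0137, 0.0682]
0.48 [0.0051, -0.0186, 0.079]
0.55 [0.0067, -0.0243, 0.0894]
0.62 [0.0084, -0.0307, 0.0994]
0.69 [0.0103, -0.0377, 0.1088]
0.76 [0.0124, -0.0454, 0.1178]
0.83 [0.0147, -0.0536, 0.1262]
0.9 [0.0171, -0.0624, 0.1339]
0.97 [0.0196, -0.0717, 0.1411]
1.04 [0.0223, -0.0814, 0.1475]
1.11 [0.0251, -0.0915, 0.1532]
1.18 [0.0279, -0.1021, 0.1581]
1.25 [0.0309, -0.1129, 0.1623]
1.32 [0.0339, -0.1239, 0.1657]
1.39 [0.037, -0.1352, 0.1682]
1.45 [0.0397, -0.145, 0.1698]
1.5 [0.042, -0.1532, 0.1706]
1.54 [0.0438, -0.1598, 0.1709]
1.571 [0.0452, -0.1649, 0.171]
```

carry_out(motion=[[[0, 0, 0.005], 0], [[0, -0.0005, 0.0137], 0], [[0.0004, -0.0016, 0.024], 0], [[0.001, -0.0033, 0.034], 0], [[0.0016, -0.006, 0.0456], 0], [[0.0026, -0.0094, 0.057], 0], [[0.0037, -0.0137, 0.0682], 0], [[0.0051, -0.0186, 0.079], 0], [[0.0067, -0.0243, 0.0894], 0], [[0.0084, -0.0307, 0.0994], 0], [[0.0103, -0.0377, 0.1088], 0], [[0.0124, -0.0454, 0.1178], 0], [[0.0124, -0.0454, 0.1178], 0], [[0.0124, -0.0454, 0.1178], 0]])

```text
time: 15.35
position: [0.505, -0.14, 0.2089]
tool_rot: [3.114, 0.415, 0.002]
ft_force: [1.5, 4.0, 2.9]
grip_width: 0.297
```

carry_out(motion=[[[0.0023, -0.0082, 0.0084], 0], [[0.0047, -0.017, 0.0161], 0], [[0.0072, -0.0263, 0.0233], 0], [[0.0099, -0.036, 0.0297], 0], [[0.0127, -0.0461, 0.0354], 0], [[0.0155, -0.0567, 0.0403], 0], [[0.0185, -0.0675, 0.0445], 0], [[0.0215, -0.0785, 0.0479], 0], [[0.023, -0.084, 0.0493], 0], [[0.0246, -0.0898, 0.0504], 0], [[0.0246, -0.0898, 0.0504], 0], [[0.0246, -0.0898, 0.0504], 0]])

```text
time: 16.55
position: [0.5303, -0.2302, 0.2586]
tool_rot: [3.112, 0.415, 0.003]
ft_force: [6.7, 1.1, -1.2]
grip_width: 0.298
```

```bash
python3 - <<'E'
from bench import get_state, eyes
from h import *
s=get_state();print(s["position"],s["ft_force"],s["time"])
a=eyes.get_image("scene")["pixels"];b=eyes.get_image("top")["pixels"]
cv2.imwrite("pics/u1.png",np.hstack([cv2.resize(a[70:220,230:380],(400,400),interpolation=cv2.INTER_CUBIC),cv2.resize(b[160:310,290:440],(400,400),interpolation=cv2.INTER_CUBIC)]))
E
```

```text
[ 0.53026695 -0.23024458  0.25864123] [ 6.68262693  1.12485353 -1.2494554 ] 16.55
```

View pics/u1.png

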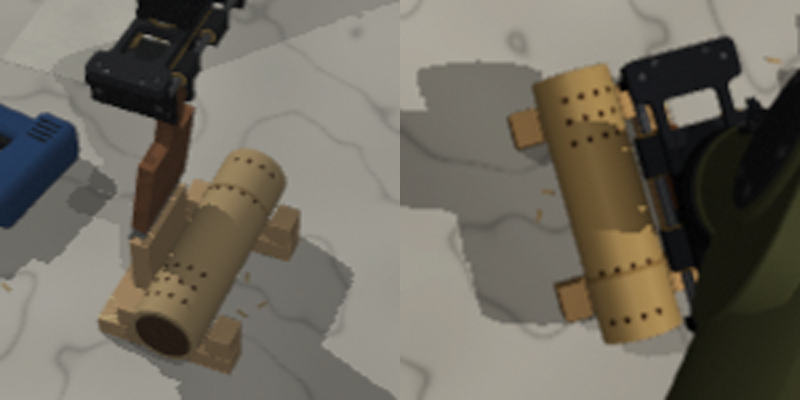

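The flap is held at about 1.40 rad by geometry and the tube is in place. Remaining move is about 28 mm along rig −y.

carry_out(motion=[[[0.0015, -0.007, 0.001], 0], [[0.003, -0.013, 0.0017], 0], [[0.0045, -0.019, 0.002], 0], [[0.0058, -0.024, 0.002], 0], [[0.0065, -0.028, 0.002], 0], [[0.0065, -0.028, 0.002], 0], [[0.0065, -0.028, 0.002], 0], [[0.0065, -0.028, 0.002], 0], [[0.0065, -0.028, 0.002], 0]], squeeze=20)

```text
time: 17.55
position: [0.5378, -0.2569, 0.261]
tool_rot: [3.113, 0.418, 0.005]
ft_force: [8.5, 2.5, -0.8]
grip_width: 0.297
```

```bash
python3 - <<'E'
from bench import get_state, eyes
from h import *
s=get_state();p=s["position"];print(p,s["ft_force"],s["time"],s["grip_width"])
v=(p[0]-.538)*-.264+(p[1]+.2585)*.964; print("angle",np.arctan2(p[2]+.019-.1105,v))
d=eyes.get_image("scene");a=d["pixels"];b=eyes.get_image("top")["pixels"];np.savez("s9.npz",**d)
# plumb line through hinge, projected into scene: both board side edges + near face lines
E=np.linalg.inv(d["extrinsics"]);
def pr(P): q=E[:3,:3]@P+E[:3,3];q=d["mtx"]@q;return q[:2]/q[2]
X=np.array([.964,.264,0]);Y=np.array([-.264,.964,0]);H=np.array([.538,-.2585,.1105])
for sx in(-.05,.05):
  for sy in(.009,-.009): print(sx,sy,[pr(H+sx*X+sy*Y+[0,0,z]).round(1).tolist() for z in(.012,.11)])
c=cv2.resize(a[80:190,250:340],None,fx=5,fy=5,interpolation=cv2.INTER_CUBIC)
cv2.imwrite("pics/u2.png",np.hstack([c[:500],cv2.resize(b[180:280,130:200],(350,500),interpolation=cv2.INTER_CUBIC)]))
E
```

```text
[ 0.53776342 -0.25693207  0.260977  ] [ 8.45345573  2.46557384 -0.81734728] 17.55 0.2972028766702902
angle 1.5615095277205786
-0.05 0.009 [[298.3, 133.0], [296.7, 107.1]]
-0.05 -0.009 [[292.6, 131.3], [290.6, 105.3]]
0.05 0.009 [[283.0, 157.2], [280.3, 131.7]]
0.05 -0.009 [[277.1, 155.3], [274.0, 129.8]]
```

View pics/u2.png

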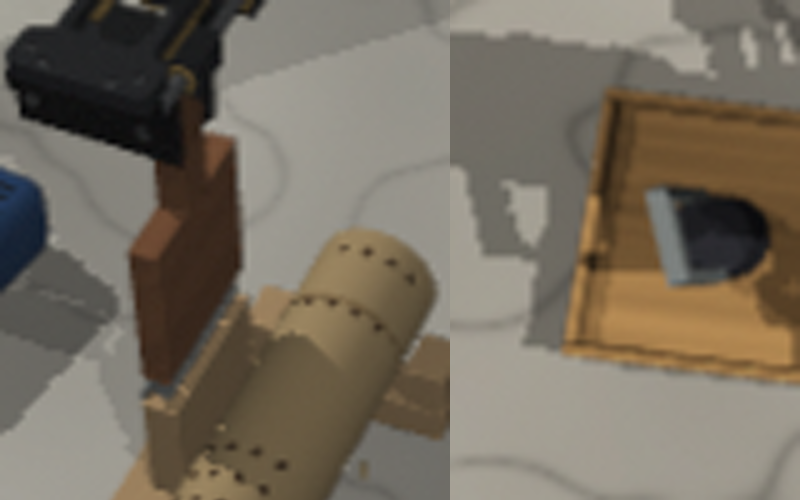

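The board's top corners at crop (153,258) and (237,140) fall within about 1 px of the plumb prediction, (151,258) and (233,135). The angle works out at 1.56 rad, the arm is still, and the weight is upright in the tray. Handing in.

```bash
python3 -c "
from bench import ticket,get_state
print(max(abs(v) for v in get_state()['qd'])); print(ticket.close_job())"
```

```text
0.0017352697352959279
the job is handed in; nothing more can be done
None
```

I lifted the weight over the pin and off the tongue's end, and set it upright near the middle of the tray. I then swung the flap up by its tongue and handed the job in still pinching it; the interface reports no verdict.

**Flap:** at my last check, at 17.6 s, it was about 1.56 rad by the pinch-point geometry. The board's corners in the scene camera matched the plumb prediction to about 1 px. The arm was still, and the gripper opening read 26 mm, the tongue's width.

**Weight and surroundings:** the weight stood upright and untouched in the tray. The tube looked in place in its cradles in the pictures, but I did not measure its shift. I also did not re-measure the drill, standing bamboo or brush pot; the planned path stayed clear of them.

**One mismatch:** a sideways force of about 8 N along the hinge remained in the grip, probably from a small lateral offset. I left it because it was well below the limits. No check failed.

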